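# Swap lime and lemon, then pump a hand clamp to grip the lemon and hold it

## Task

Swap the lime and the lemon, so that the lemon lies lengthwise between the jaws of the hand clamp and the lime sits on the round wooden rest. Then squeeze the clamp's orange trigger again and again, moving the jaw by the trigger only, until the sprung jaw pad presses the lemon against the fixed jaw: firmly (about 4 mm of the pad's 12 mm of spring, and clearly less than 8 mm) without crushing it. Finish holding: the program ends with the fingers still squeezing the trigger and the lemon still gripped; leave the other things on the worktop where they are.

Things in the scene. Friction and masses are not known exactly. Their poses are not given: they have to be found in the camera images.
- fruit_clamp: Red one-hand ratchet clamp fixed on the worktop; base plate 296 x 76 x 8 mm. Origin: on the worktop under the middle of the fruit cradle; x runs along the clamp from the cradle to trigger and handle, y across, z up. Fixed jaw's face at x = -45 mm, top 72 mm high; the moving jaw comes from +x. Red housing x = 138 to 208 mm, 105 mm high; trigger and handle stand on it, up to 167 mm.
- cradle (a point): Over the middle of the cradle, 45 mm above the worktop (3 mm under where a lemon's middle lies); axes as fruit_clamp. The cradle is a flat white bed, 40 mm wide (y), 20 mm high above the worktop, x = -46 to +40 mm, open at both sides. The lime lies on it at the start.
- handle_pad (a point): Middle of the outer (+x) face of the black fixed handle, 145 mm above the worktop, where one finger goes; axes as fruit_clamp. The handle is 16 mm thick along x, 30 mm wide.
- trigger_pad (a point): On the outer (-x) face of the orange trigger (12 mm thick, 26 mm wide), 145 mm above the worktop when released; moves with the trigger. From here to the handle's outer face: 50 mm released, 30 mm fully squeezed. Pinch both from above, fingers closing along the clamp's x; only the trigger moves, so centre the fingers between the handle's outer face and the squeezed trigger.
- trigger (a joint): Angle, rad: 0 released, 0.36 fully squeezed (top swings 20 mm to +x, to the handle; pivot 95 mm above the worktop). A weak spring (1 to 2 N at the fingers) brings it back when they open. A squeeze pushes the toothed bar on by up to 16 mm; teeth of 4 mm, so up to 4 mm may be idle at first. The bar stays (5 N friction) while the trigger returns; it cannot be let back.
- clamp_bar (a joint): Travel of the toothed bar with the moving jaw, m: 0 fully back, grows as the jaw goes towards the fixed jaw, 0.076 at most; 0.01 to 0.035 at the start. The pad's face is at clamp x = 85 mm minus this value plus the value of jaw_pad.
- jaw_pad (a joint): How far the moving jaw's sprung pad is pressed in, m: 0 free, 0.012 at its stop. Spring 1.2 N per mm: 4 mm is about 5 N on the fruit. A grip of 8 to 10 N stalls with the pad 2 to 6 mm in (least near full squeeze, where the handle takes part of it); a strong grip does not stall. Over 10 mm crushes the lemon. Once the lemon touches both jaws, each mm of bar travel presses the pad in 1 mm.
- jaw_face (a point): Middle of the moving jaw pad's face (60 mm wide, 50 mm high), 45 mm above the worktop; axes as fruit_clamp.
- lemon: Yellow lemon, 70 mm long (its x axis), 57 mm wide, 56 mm high, 0.1 kg. Origin: centre of its underside, which is a little flat, so it stands without rolling. Starts on the wooden rest. Lying in the cradle its origin is 20 mm above the worktop.
- lime: Green lime, 50 mm long (its x axis), 42 mm wide and high, 0.04 kg. Origin: centre of its underside. Starts in the cradle of the clamp, its origin 20 mm above the worktop, long axis along the clamp. Its underside is a little flat. It may be parked on the worktop meanwhile.
- lemon_center (a point): Centre of the lemon, 28 mm above its underside.
- lime_center (a point): Centre of the lime, 21 mm above its underside.
- fruit_rest: Round wooden ring fixed on the worktop, 72 mm across, 12 mm high, with a hole 34 mm across in which a fruit sits. Origin: centre of its underside.
- tomato: Loose red tomato, 63 x 64 x 67 mm, behind the clamp; bystander. Origin: underside.
- salt: Salt shaker, 44 mm across, 90 mm high, behind the clamp; bystander. Origin: underside.
- pepper: Dark wooden pepper mill, 58 mm across, 170 mm high, at the back; bystander. Origin: underside.
- garlic: Garlic bulb, 51 mm across and high, to the right; bystander. Origin: underside.
Things that resemble listed ones, but are neither listed nor needed, are in the scene too. What is meant by the lemon is not black, and is the smaller of those in its own colour.

How it is judged:
By the outcome, as a careful person would: the job done as asked, in the order asked, and still so for the second after the job is handed in, while the arm keeps its last pose, push and grip.
It also fails if it takes over 72 s, if anything falls off the work surface, if the arm or the gripper's body presses on something with over 40 N, if the wrist force passes 120 N, or if a joint passes its speed limit or range.

## Robot

A 7-joint arm with a two-finger parallel gripper is mounted at the origin on a cart in front of the work surface, level with it; the furniture and walls round the work are solid. World frame = base frame: x ahead of the robot, y to its left, z up, the work surface at z = 0. Lengths are in m, angles in degrees, forces in N, time in s.
With the tool pointing down it reaches from about 0.4 to 0.9 m from the base axis. Payload 5.6 kg.
Tool frame: the origin (TCP) lies at the very end of the fingers, on their centre line; the grasp point (between the pads) lies 19 mm behind it (bot.tcp_to_grasp is the distance from the TCP to the grasp point, in m); z points along the fingers, y is the direction in which the jaws open and shut (so a half turn about z gives the same grasp; the last joint's range is limited). The gripper opens to 92 mm and grips with 3 to 60 N. Pads are 20 mm wide; open, the fingers measure 128 mm over their backs; the gripper's body (75 mm by 189 mm) begins 69 mm behind the grasp point.
Start: joints at [-79.813, 26.786, -0.665, 91.828, 0.344, 61.387, -3.226], TCP at [0.142, 0.634, 0.215] pointing down, gripper open.
Joint ranges: [-144.91, 144.91], [-17.63, 115.5], [-89.93, 88.59], [15.96, 139.68], [-74.01, 254.01], [8.47, 105.57], [-167.45, 167.45]. Speed limits (degrees/s): [147.25, 147.25, 180, 180, 180, 180, 180].

## Interface

Orientations are given as a 3x3 rotation matrix whose columns are the frame's x, y, z axes.
In Python, from cell import bot gives the robot as it stands.
- The arm moves only by the shell command python3 -m inch 'ROWS' [OPENING]. ROWS is JSON, a list of rows, each an object with "slide": the shift along the tool's x, y, z in mm, a list of three; "angular": the turn, a rotation vector about the tool's x, y, z in rad, a list of three. In form: [{"slide": [tx, ty, tz], "angular": [rx, ry, rz]}, ...]. A call has 1 to 10 rows; each row is the pose to reach, as a shift and turn from the pose measured when the call began, along the tool's axes at that moment; what a row does not reach only later rows make up. A row lasts 1/12 s, in which the tool goes at most 41.7 mm and 7.16 degrees, less where a joint would pass 70% of its speed; a pose out of reach is approached as far as the arm can. A call with a gripper value outside its range is refused whole. OPENING is the finger opening in mm, from 0 to 91.9, set as the call begins (- or left out, the last holds). The fingers move at their own pace and stop on an object; the grip force is fixed at half the most. Time passes only in rows, so rows that repeat a pose let the fingers close. It gives the time, the measured TCP pose, the force and the opening at its end, in the units of the state.
- bot.observe(): the state, without advancing time (a new reading comes with each control period).
- bot.capture(name): name is "scene" or "top" or "wrist"; returns a dict with "img" (480x640x3 uint8, blue, green, red), "fx", "fy", "cx", "cy" (pixels), "R" (3x3) and "t" (3): a world point X has camera coordinates R X + t. Camera axes: x right, y down, z forward; pixel columns grow to the right and rows downward; lengths in m; the calibration is good to about 2 mm. A picture is of the moment at which its call begins. There is no depth.
- bot.finish_job(): hands the job in, once; it reports no verdict.
The state is a dict: "t": time; "joint_pos": joint angles; "joint_vel": joint speeds; "tau": joint torques, N m; "eef_pos": TCP position; "orientation": TCP orientation; "ft_force": force on the tool from outside, world axes, zero at the start; "wrist_torque": the same for the moment, N m; "finger_gap": opening from 0.0 (shut) to 1.0 (fully open).
Only numpy, scipy, OpenCV 4.12 (cv2) and the standard library are available. Lean on these libraries where they do the work, as an engineer would, in place of code of your own. Each camera call takes 0.05 s, during which the arm holds its last target. There are 200 camera calls.

## Working session

There is one attempt and no reset: what is moved stays moved. The work goes in short steps, Python scripts to look and compute and a shell command to move; the robot and the scene stay as the last step left them, time stands still between calls to the robot, and variables do not carry over. Pictures are saved under pics/ and viewed, about 8 in all and at most 12, crops included, and the job is handed in when it is done.

```bash
ls; mkdir -p pics; python3 - <<'E'
from cell import bot
import cv2,numpy as np
s=bot.observe();print(s['t'],s['eef_pos'],np.round(s['orientation'],3),s['finger_gap'])
a=bot.capture("scene");b=bot.capture("top")
import pickle
for n,c in (("scene",a),("top",b)):
    cv2.imwrite(f"pics/{n}0.png",c["img"]);print(n,c['fx'],c['cx'],c['cy'],np.round(c['R'],3).tolist(),np.round(c['t'],3),-c['R'].T@c['t'])
pickle.dump((a,b),open("cams.pkl","wb"))
E
```

```text
pics
0.0 [0.14229493 0.633642   0.21364983] [[-0.976  0.219 -0.   ]
 [ 0.219  0.976 -0.002]
 [-0.    -0.002 -1.   ]] 0.9980535196709682
scene 457.03116417576666 323.5986653384841 233.97652069664724 [[0.813, -0.582, -0.004], [-0.327, -0.451, -0.83], [0.482, 0.676, -0.557]] [-0.578  0.153  1.084] [-0.00214636 -1.00073287  0.72859858]
top 450.9538685825813 317.7287403894406 242.31122492142077 [[0.037, -0.999, -0.002], [-0.959, -0.035, -0.282], [0.282, 0.012, -0.959]] [-0.248  0.549  1.024] [ 0.24641883 -0.24135632  1.13639   ]
```

View pics/scene0.png

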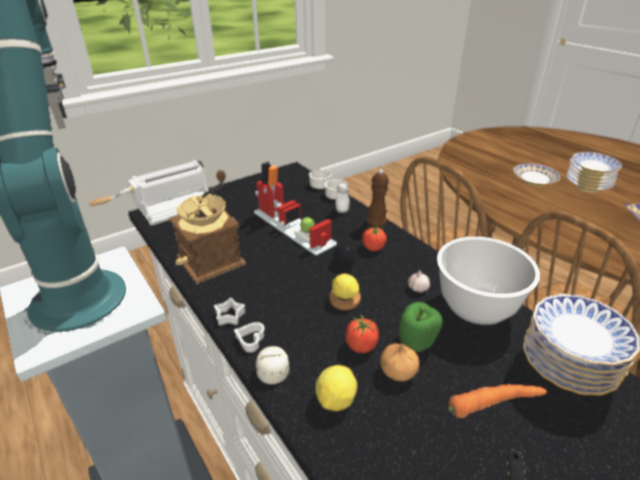

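View pics/top0.png

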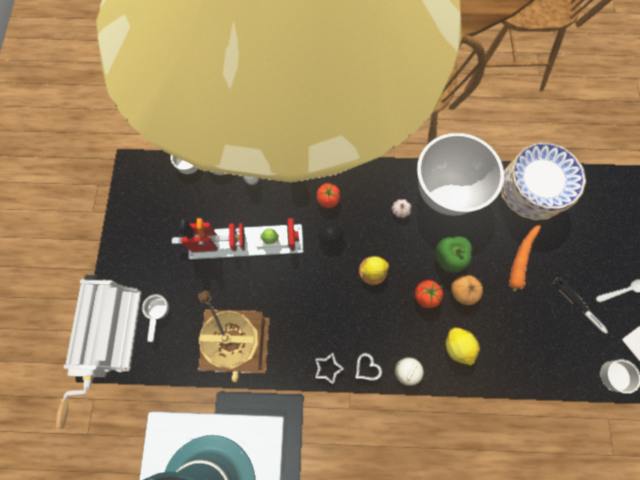

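The scene picture shows the lemon candidates: yellow fruit on the ring at scene (345,287) / top (374,270), a bigger yellow one at scene (336,388) / top (462,346), and a black one at scene (345,257) / top (330,235). I choose the one on the ring. For the lime, the candidates are the green fruit in the clamp at scene (307,225) / top (270,237) and the green pepper at scene (420,326) / top (454,253). The clamp's +x points roughly along world +y (image left in the top view). Next I take a close crop and measure.

```bash
cat > h.py <<'E'
import cv2,numpy as np,pickle
def ray(c,p):
    d=np.array([(p[0]-c['cx'])/c['fx'],(p[1]-c['cy'])/c['fy'],1.]);R=c['R']
    return -R.T@c['t'],R.T@d/np.linalg.norm(d)
def plane(c,p,z):
    o,d=ray(c,p);return o+d*(z-o[2])/d[2]
def tri(obs):
    A=np.zeros((3,3));b=np.zeros(3);L=[]
    for c,p in obs:
        o,d=ray(c,p);M=np.eye(3)-np.outer(d,d);A+=M;b+=M@o;L.append((o,d))
    X=np.linalg.solve(A,b)
    return X,[float(np.linalg.norm((np.eye(3)-np.outer(d,d))@(X-o))) for o,d in L]
def proj(c,X):
    q=c['R']@np.asarray(X)+c['t'];return np.array([q[0]/q[2]*c['fx']+c['cx'],q[1]/q[2]*c['fy']+c['cy']])
def mask(img,lo,hi,roi=None):
    m=cv2.inRange(cv2.cvtColor(img,cv2.COLOR_BGR2HSV),np.array(lo),np.array(hi))
    if roi:
        k=np.zeros_like(m);x0,y0,x1,y1=roi;k[y0:y1,x0:x1]=255;m&=k
    return m
def blob(m):
    n,l,s,c=cv2.connectedComponentsWithStats(m)
    i=1+np.argmax(s[1:,4]);pts=np.argwhere(l==i)[:,::-1].astype(np.float32)
    return c[i],s[i],cv2.minAreaRect(pts),pts
Y=([20,110,60],[33,255,255]);G=([35,80,40],[60,255,255]);O=([8,190,150],[18,255,255]);RED=([0,150,60],[6,255,255])
E
python3 - <<'E'
from h import *
a,b=pickle.load(open("cams.pkl","rb"))
def pr(n,col,ra,rb):
    r=[]
    for c,roi in((a,ra),(b,rb)):
        q=blob(mask(c['img'],*col,roi));r.append((c,q[0]+0.0));print(n,np.round(q[0],1),q[1],[np.round(v,1).tolist() for v in q[2]])
    print('  ',*[np.round(v,4) for v in tri(r)])
pr('lemon',Y,(320,265,370,305),(350,250,395,290))
pr('biglemon',Y,(305,355,370,420),(435,320,490,370))
pr('lime',G,(290,210,325,240),(255,222,285,250))
pr('orange',O,(260,160,285,190),(185,210,215,240))
A=cv2.resize(a['img'][155:315,225:385],(400,400),interpolation=cv2.INTER_CUBIC)
B=cv2.resize(b['img'][180:300,165:405],(800,400),interpolation=cv2.INTER_CUBIC)
cv2.imwrite('pics/c1.png',cv2.resize(np.hstack([B,A]),(800,267)) if 0 else np.vstack([cv2.resize(B,(600,300)),np.hstack([cv2.resize(A,(300,300))]*2)]))
E
```

```text
lemon [345.1 286. ] [332 273  28  27 591] [[345.5, 286.0], [26.0, 27.0], 90.0]
lemon [374.7 267.2] [361 256  29  24 506] [[374.7, 267.6], [24.1, 24.6], 26.6]
   [ 0.5082 -0.3707  0.0413] [0.0012 0.0012]
biglemon [336.2 387.6] [ 316  364   42   48 1590] [[336.5, 387.5], [47.0, 41.0], 90.0]
biglemon [462.  345.7] [ 445  327   35   39 1030] [[462.1, 345.7], [36.0, 34.2], 18.4]
   [ 0.3253 -0.5795  0.0359] [0.001 0.001]
lime [306.8 222.9] [301 216  14  16 147] [[306.0, 222.7], [12.3, 15.0], 41.2]
lime [269.2 235.6] [261 229  17  14 181] [[269.0, 236.0], [14.1, 14.1], 45.0]
   [ 0.5793 -0.1042  0.0494] [0. 0.]
orange [271.8 175.5] [269 169   7  14  53] [[272.0, 175.5], [13.0, 6.0], 90.0]
orange [198.9 223.4] [196 218   7  12  57] [[199.0, 223.5], [11.0, 6.0], 90.0]
   [0.5721 0.0536 0.1349] [0.0051 0.0051]
```

View pics/c1.png

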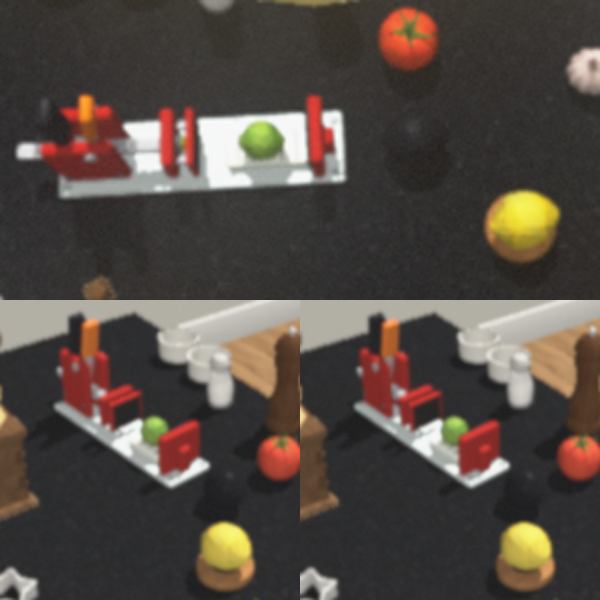

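The crop confirms it: the smaller yellow lemon sits on the ring (top crop 522,220), and the lime lies between the clamp's jaws. The big lemon is elsewhere and the black one is at crop (416,138). The triangulated points look plausible: lemon (0.508,-0.371) and lime (0.579,-0.104,0.049). I raise the arm and go over the clamp for a wrist view.

```bash
python3 -m inch '[{"slide":[0,0,-40],"angular":[0,0,0]},{"slide":[0,0,-80],"angular":[0,0,0]},{"slide":[0,0,-120],"angular":[0,0,0.1]},{"slide":[-10,-10,-150],"angular":[0,0,0.2]},{"slide":[-40,-38,-170],"angular":[0,0,0.3]},{"slide":[-70,-68,-180],"angular":[0,0,0.4]},{"slide":[-100,-98,-185],"angular":[0,0,0.5]},{"slide":[-130,-126,-190],"angular":[0,0,0.6]},{"slide":[-160,-156,-190],"angular":[0,0,0.7]},{"slide":[-190,-185,-190],"angular":[0,0,0.8]}]' 91
python3 -c "
from cell import bot;import numpy as np
s=bot.observe();R=s['orientation'];print(np.round(R,3),s['joint_pos']);d=np.array([.56,-.05,.40])-s['eef_pos'];print(R.T@d*1000)"
```

```text
t: 0.93
eef_pos: [0.2839, 0.416, 0.4042]
orientation: [[-0.519, 0.855, -0.0], [0.855, 0.519, -0.001], [-0.001, -0.001, -1.0]]
ft_force: [0.1, 1.0, 0.1]
finger_gap: 0.985
[[-0.519  0.855 -0.   ]
 [ 0.855  0.519 -0.001]
 [-0.001 -0.001 -1.   ]] [-70.70018795   3.80398613  11.96261061  97.43752424  -0.78314061
  78.90116427 -27.37267999]
[-541.6069623    -5.64900634    4.63352403]
```

```bash
python3 -m inch '[{"slide":[-40,0,0],"angular":[0,0,0.08]},{"slide":[-80,0,0],"angular":[0,0,0.16]},{"slide":[-120,0,0],"angular":[0,0,0.24]},{"slide":[-160,0,0],"angular":[0,0,0.32]},{"slide":[-200,0,0],"angular":[0,0,0.4]},{"slide":[-240,-2,0],"angular":[0,0,0.48]},{"slide":[-280,-2,0],"angular":[0,0,0.54]},{"slide":[-320,-3,0],"angular":[0,0,0.54]},{"slide":[-360,-4,0],"angular":[0,0,0.54]},{"slide":[-400,-5,0],"angular":[0,0,0.54]}]'
python3 -m inch '[{"slide":[-35,21,5],"angular":[0,0,0]},{"slide":[-70,42,5],"angular":[0,0,0]},{"slide":[-100,60,5],"angular":[0,0,0]},{"slide":[-120,71,5],"angular":[0,0,0]},{"slide":[-120,71,5],"angular":[0,0,0]}]'
python3 - <<'E'
from cell import bot
from h import *
s=bot.observe();print(s['eef_pos'],np.round(s['orientation'],3).tolist(),s['t'])
c=bot.capture("wrist");pickle.dump((c,s),open("w1.pkl","wb"));cv2.imwrite("pics/w1.png",c['img'])
print(-c['R'].T@c['t'],c['R'].round(2).tolist(),c['fx'])
E
```

```text
t: 1.77
eef_pos: [0.4874, 0.0694, 0.4045]
orientation: [[-0.005, 1.0, -0.0], [1.0, 0.005, -0.0], [-0.0, -0.0, -1.0]]
ft_force: [1.1, 0.8, -0.1]
finger_gap: 0.99
t: 2.18
eef_pos: [0.5598, -0.0557, 0.399]
orientation: [[0.003, 1.0, -0.001], [1.0, -0.003, -0.004], [-0.004, -0.001, -1.0]]
ft_force: [0.0, 0.1, 0.2]
finger_gap: 0.989
[ 0.55978884 -0.05572247  0.3990485 ] [[0.003, 1.0, -0.001], [1.0, -0.003, -0.004], [-0.004, -0.001, -1.0]] 2.1833
[0.56047359 0.02106447 0.57111113] [[1.0, -0.0, -0.0], [-0.0, -0.96, 0.27], [-0.0, -0.27, -0.96]] 344.8019682978929
```

View pics/w1.png

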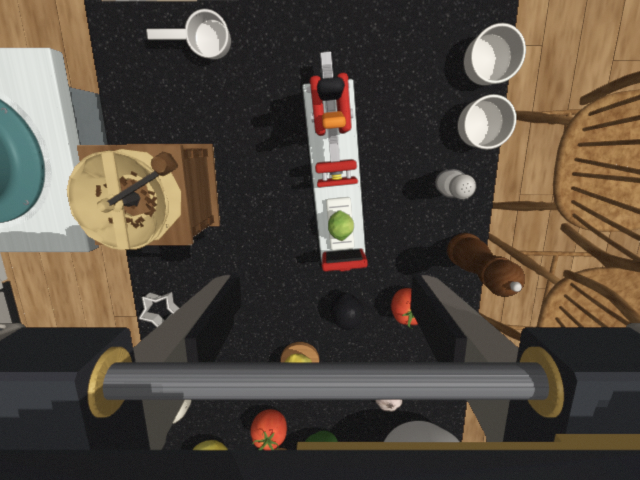

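```bash
python3 - <<'E'
from h import *
c,s=pickle.load(open("w1.pkl","rb"));a,b=pickle.load(open("cams.pkl","rb"))
hsv=cv2.cvtColor(c['img'],cv2.COLOR_BGR2HSV)
w=(hsv[...,1]<60)&(hsv[...,2]>150)
L=[];R=[]
for v in list(range(140,160))+list(range(188,250)):
    u=np.flatnonzero(w[v,295:385])+295
    L.append(plane(c,(u[0]-.5,v),.008)[:2]);R.append(plane(c,(u[-1]+.5,v),.008)[:2])
ax=[]
for P in (L,R):
    vx,vy,x0,y0=cv2.fitLine(np.array(P,np.float32),cv2.DIST_HUBER,0,.001,.001).ravel()
    if vy<0:vx,vy=-vx,-vy
    ax.append((vx,vy,x0,y0));print('edge dir',vx,vy,'x at y=-.104:',x0+vx/vy*(-.104-y0))
q=blob(mask(c['img'],*G,(320,200,365,250)));print('lime',q[0],q[1],q[2])
print('3view lime',tri([(c,q[0]),(a,(306.8,222.9)),(b,(269.2,235.6))]))
q=blob(mask(c['img'],*O,(310,100,355,140)));print('orange',q[0],q[1],q[2])
print(tri([(c,q[0]),(a,(271.8,175.5)),(b,(198.9,223.4))]))
cv2.imwrite('pics/w1c.png',cv2.resize(c['img'][45:285,270:400],(433,800))[:,:] if 0 else cv2.rotate(cv2.resize(c['img'][45:280,280:390],None,fx=3.4,fy=3.4,interpolation=cv2.INTER_CUBIC),cv2.ROTATE_90_COUNTERCLOCKWISE))
E
```

```text
edge dir -0.09603016 0.99537843 x at y=-.104: 0.54638344
edge dir -0.09496775 0.99548036 x at y=-.104: 0.62143
lime [340.0464684  225.10966543] [328 211  25  29 538] ((340.0000305175781, 225.00003051757812), (25.45584487915039, 25.45584487915039), 45.0)
3view lime (array([ 0.58138094, -0.10168398,  0.04637785]), [0.0016881055832022366, 0.0010231509889470295, 0.0022727875248513417])
orange [333.49805447 119.73929961] [323 112  23  16 257] ((333.8688659667969, 119.55738830566406), (14.485718727111816, 22.452863693237305), 84.80557250976562)
(array([0.57031787, 0.05083607, 0.13735223]), [0.0016100825083689885, 0.00520678329251952, 0.005604763291534202])
```

View pics/w1c.png

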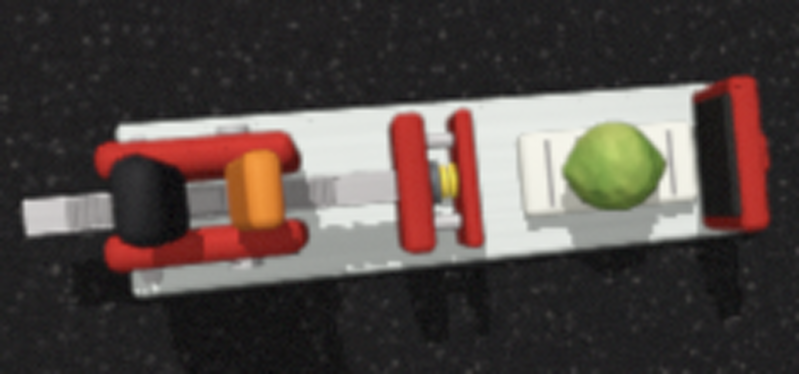

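```bash
python3 - <<'E'
from h import *
c,s=pickle.load(open("w1.pkl","rb"))
e=np.array([-.0955,.9954]);n=np.array([-e[1],e[0]]) # clamp x, clamp y
P0=np.array([.5839,-.104])
f=lambda col,row:(280+(373-row)/3.4,45+col/3.4)
for nm,col,row,z,x in(('bed end',522,175,.020,.040),('jaw top',735,155,.072,-.045),('jaw pad foot',697,155,.022,-.045)):
    p=plane(c,f(col,row),z)[:2];t=(p-P0)@e;lat=(p-P0)@n
    print(nm,p.round(4),'origin',(P0+e*(t-x)).round(4),'lat',round(lat,4))
l=np.array([.5814,-.1017]);print('lime along',((l-P0)@e).round(4),((l-P0)@n).round(4))
o=np.array([.5703,.0508]);print('orange',((o-P0)@e).round(4),((o-P0)@n).round(4))
for nm,col,row,z in(('moving pad face top',483,180,.070),('trig outer top',282,190,.16),('handle outer top',115,200,.167)):
    p=plane(c,f(col,row),z)[:2];print(nm,p.round(4),((p-P0)@e).round(4),((p-P0)@n).round(4))
E
```

```text
bed end [ 0.5801 -0.0626] origin [ 0.5837 -0.1024] lat -0.0002
jaw top [ 0.5879 -0.1508] origin [ 0.5841 -0.106 ] lat 0.0005
jaw pad foot [ 0.5904 -0.1484] origin [ 0.5839 -0.1038] lat -0.0022
lime along 0.0025 0.0023
orange 0.1554 -0.0012
moving pad face top [ 0.5761 -0.0383] 0.0661 0.0015
trig outer top [0.5696 0.0391] 0.1438 0.0006
handle outer top [0.5661 0.0891] 0.1939 -0.0007
```

Clamp origin ≈ (0.584,-0.104), its x axis (-0.0955,0.995), pad face at x≈65 mm (bar ≈20 mm). Plate width, bed end, jaw face and lime agree to about 2 mm. Now I approach the lime.

```bash
python3 -m inch '[{"slide":[-10,6,40],"angular":[0,0,-0.05]},{"slide":[-25,15,80],"angular":[0,0,-0.1]},{"slide":[-40,22,120],"angular":[0,0,-0.1]},{"slide":[-45,24,160],"angular":[0,0,-0.1]},{"slide":[-45,24,200],"angular":[0,0,-0.1]},{"slide":[-45,24,235],"angular":[0,0,-0.1]},{"slide":[-45,24,255],"angular":[0,0,-0.1]},{"slide":[-45,24,255],"angular":[0,0,-0.1]}]'
cat > to.py <<'E'
import sys,numpy as np
from cell import bot
# usage: to.py x y z [yaw deg of tool y axis]; prints slide/angular
s=bot.observe();R=np.array(s['orientation']);d=np.array([float(v) for v in sys.argv[1:4]])-s['eef_pos']
print('at',np.round(s['eef_pos'],4),'slide',np.round(R.T@d*1000,1),'yaw',round(np.degrees(np.arctan2(R[1,1],R[0,1])),2),'t',s['t'],'gap',round(s['finger_gap']*91.9,1))
if len(sys.argv)>4:
    w=np.radians(float(sys.argv[4]));T=np.array([[np.sin(w),np.cos(w),0],[-np.cos(w),np.sin(w),0],[0,0,-1]]);from scipy.spatial.transform import Rotation as Q
    print('angular',np.round(Q.from_matrix(R.T@T).as_rotvec(),3))
E
python3 to.py .583 -.1025 .023 5.5
```

```text
t: 2.9
eef_pos: [0.5791, -0.0957, 0.1391]
orientation: [[-0.102, 0.995, -0.011], [0.995, 0.102, -0.001], [0.0, -0.011, -1.0]]
ft_force: [-0.1, -0.2, 0.3]
finger_gap: 0.991
at [ 0.5791 -0.0957  0.1391] slide [ -7.1   4.5 116.1] yaw 5.85 t 2.9 gap 91.1Traceback (most recent call last):
  File "to.py", line 8, in <module>
    print('angular',np.round(Q.from_matrix(R.T@T).as_rotvec(),3))
                             ~~~~~~~~~~~~~^^^^^^^
  File "scipy/spatial/transform/_rotation.pyx", line 1143, in scipy.spatial.transform._rotation.Rotation.from_matrix
ValueError: Non-positive determinant (left-handed or null coordinate frame) in rotation matrix 0: [[-9.99980920e-01 -6.17280042e-03 -2.36730089e-04]
 [-6.17503317e-03  9.99920297e-01  1.10121998e-02]
 [-1.68735110e-04 -1.10134515e-02  9.99939336e-01]].
```

```bash
sed -i 's/\[\[np.sin(w),np.cos(w),0\],\[-np.cos(w),/[[-np.sin(w),np.cos(w),0],[np.cos(w),/' to.py; python3 to.py .583 -.1025 .023 5.5
python3 -m inch '[{"slide":[-7,4.5,35],"angular":[-0.01,0,0.006]},{"slide":[-7,4.5,70],"angular":[-0.01,0,0.006]},{"slide":[-7,4.5,95],"angular":[-0.01,0,0.006]},{"slide":[-7,4.5,110],"angular":[-0.01,0,0.006]},{"slide":[-7,4.5,116],"angular":[-0.01,0,0.006]},{"slide":[-7,4.5,116],"angular":[-0.01,0,0.006]}]'
python3 -m inch '[{"slide":[0,0,0],"angular":[0,0,0]},{"slide":[0,0,0],"angular":[0,0,0]},{"slide":[0,0,0],"angular":[0,0,0]},{"slide":[0,0,0],"angular":[0,0,0]},{"slide":[0,0,0],"angular":[0,0,0]},{"slide":[0,0,0],"angular":[0,0,0]}]' 20
python3 to.py .583 -.1025 .022 5.5
```

```text
at [ 0.5791 -0.0957  0.1391] slide [ -7.1   4.5 116.1] yaw 5.85 t 2.9 gap 91.1
angular [-0.011 -0.     0.006]
t: 3.4
eef_pos: [0.5831, -0.1012, 0.0231]
orientation: [[-0.097, 0.995, -0.002], [0.995, 0.097, 0.001], [0.001, -0.002, -1.0]]
ft_force: [-0.4, 0.8, 0.1]
finger_gap: 0.99
t: 3.9
eef_pos: [0.5834, -0.1012, 0.0236]
orientation: [[-0.097, 0.995, -0.001], [0.995, 0.097, 0.001], [0.001, -0.001, -1.0]]
ft_force: [-0.1, 0.7, -0.4]
finger_gap: 0.579
at [ 0.5834 -0.1012  0.0236] slide [-1.2 -0.5  1.6] yaw 5.58 t 3.9 gap 53.2
angular [-0.001 -0.001  0.001]
```

```bash
python3 -m inch '[{"slide":[0,0,0],"angular":[0,0,0]},{"slide":[0,0,0],"angular":[0,0,0]},{"slide":[0,0,0],"angular":[0,0,0]},{"slide":[0,0,0],"angular":[0,0,0]}]' 20
python3 -m inch '[{"slide":[0,0,-10],"angular":[0,0,0]},{"slide":[0,0,-30],"angular":[0,0,0]},{"slide":[0,0,-60],"angular":[0,0,0]},{"slide":[0,0,-95],"angular":[0,0,0]},{"slide":[0,0,-130],"angular":[0,0,0]},{"slide":[0,0,-150],"angular":[0,0,0]},{"slide":[0,0,-150],"angular":[0,0,0]}]'
python3 to.py .38 -.20 .12 5.5
python3 - <<'E'
from h import *
a,b=pickle.load(open("cams.pkl","rb"))
for n,p in (('garlic',(402,208)),('redtom',(429,294)),('blk',(330,235)),('star',(328,367)),('heart',(369,367)),('whiteonion',(409,371)),('grinder',(268,310)),('biglemon',(462,346)),('tomato',(329,196)),('onion',(467,290)),('rest',(374,275))):print(n,plane(b,p,.02).round(3))
E
```

```text
t: 4.23
eef_pos: [0.5835, -0.1012, 0.0238]
orientation: [[-0.097, 0.995, -0.001], [0.995, 0.097, 0.001], [0.001, -0.001, -1.0]]
ft_force: [0.2, -0.4, 1.5]
finger_gap: 0.428
t: 4.82
eef_pos: [0.5864, -0.1024, 0.1792]
orientation: [[-0.097, 0.995, 0.008], [0.995, 0.097, 0.001], [0.0, 0.008, -1.0]]
ft_force: [0.5, -0.1, -1.3]
finger_gap: 0.43
at [ 0.5864 -0.1024  0.1792] slide [ -77.2 -215.4   57.4] yaw 5.55 t 4.8167 gap 39.5
angular [ 0.008 -0.     0.001]
garlic [ 0.677 -0.446  0.02 ]
redtom [ 0.451 -0.509  0.02 ]
blk [ 0.596 -0.258  0.02 ]
star [ 0.266 -0.263  0.02 ]
heart [ 0.269 -0.361  0.02 ]
whiteonion [ 0.264 -0.456  0.02 ]
grinder [ 0.396 -0.11   0.02 ]
biglemon [ 0.327 -0.585  0.02 ]
tomato [ 0.704 -0.252  0.02 ]
onion [ 0.464 -0.605  0.02 ]
rest [ 0.494 -0.372  0.02 ]
```

Gap 39.5 mm, so the lime is held. I park it on free worktop at about (0.44,-0.24).

```bash
python3 to.py .44 -.24 .03 5.5
python3 -m inch '[{"slide":[-25,-26,0],"angular":[0.008,0,0]},{"slide":[-50,-52,0],"angular":[0.008,0,0]},{"slide":[-75,-80,10],"angular":[0.008,0,0]},{"slide":[-100,-108,30],"angular":[0.008,0,0]},{"slide":[-122,-135,60],"angular":[0.008,0,0]},{"slide":[-122,-157,95],"angular":[0.008,0,0]},{"slide":[-122,-159,130],"angular":[0.008,0,0]},{"slide":[-122,-159,149],"angular":[0.008,0,0]},{"slide":[-122,-159,149],"angular":[0.008,0,0]}]'
python3 to.py .44 -.24 .005 5.5
```

```text
at [ 0.5864 -0.1024  0.1792] slide [-122.8 -160.2  147.9] yaw 5.55 t 4.8167 gap 39.5
angular [ 0.008 -0.     0.001]
t: 5.57
eef_pos: [0.4372, -0.2379, 0.0251]
orientation: [[-0.095, 0.995, -0.008], [0.995, 0.095, 0.003], [0.004, -0.008, -1.0]]
ft_force: [-0.2, 0.8, -0.3]
finger_gap: 0.429
at [ 0.4372 -0.2379  0.0251] slide [-2.5  2.8 20.1] yaw 5.47 t 5.5667 gap 39.5
angular [-0.008 -0.004 -0.001]
```

```bash
python3 -m inch '[{"slide":[0,0,10],"angular":[-0.008,-0.004,0]},{"slide":[0,0,18],"angular":[-0.008,-0.004,0]},{"slide":[0,0,20],"angular":[-0.008,-0.004,0]},{"slide":[0,0,20],"angular":[-0.008,-0.004,0]},{"slide":[0,0,20],"angular":[-0.008,-0.004,0]}]'
python3 -m inch '[{"slide":[0,0,0],"angular":[0,0,0]},{"slide":[0,0,0],"angular":[0,0,0]},{"slide":[0,0,0],"angular":[0,0,0]},{"slide":[0,0,0],"angular":[0,0,0]},{"slide":[0,0,0],"angular":[0,0,0]},{"slide":[0,0,-10],"angular":[0,0,0]},{"slide":[0,0,-40],"angular":[0,0,0]},{"slide":[0,0,-80],"angular":[0,0,0]},{"slide":[0,0,-120],"angular":[0,0,0]},{"slide":[0,0,-160],"angular":[0,0,0]}]' 91
python3 to.py .50 -.33 .30 5.5
```

```text
t: 5.98
eef_pos: [0.4378, -0.238, 0.0059]
orientation: [[-0.096, 0.995, 0.002], [0.995, 0.096, -0.001], [-0.001, 0.001, -1.0]]
ft_force: [0.2, 0.1, 0.6]
finger_gap: 0.427
t: 6.82
eef_pos: [0.4367, -0.238, 0.1679]
orientation: [[-0.095, 0.996, 0.0], [0.996, 0.095, -0.001], [-0.001, 0.0, -1.0]]
ft_force: [2.0, 0.5, -0.8]
finger_gap: 0.99
at [ 0.4367 -0.238   0.1679] slide [ -97.7   54.4 -132. ] yaw 5.43 t 6.8167 gap 91.0
angular [ 0.     0.001 -0.001]
```

```bash
python3 -m inch '[{"slide":[-15,10,-35],"angular":[0,0,0]},{"slide":[-30,20,-70],"angular":[0,0,0]},{"slide":[-45,35,-105],"angular":[0,0,0]},{"slide":[-60,50,-140],"angular":[0,0,0]},{"slide":[-68,56,-160],"angular":[0,0,0]},{"slide":[-68,56,-160],"angular":[0,0,0]},{"slide":[-68,56,-160],"angular":[0,0,0]}]'
python3 - <<'E'
from cell import bot
from h import *
a,b=pickle.load(open("cams.pkl","rb"))
c=bot.capture("wrist");pickle.dump(c,open("w2.pkl","wb"))
print('lemon exp',proj(c,(.508,-.371,.041)),'lime',proj(c,(.4378,-.238,.02)))
p=proj(c,(.508,-.371,.041)).astype(int)
q=blob(mask(c['img'],*Y,(p[0]-60,p[1]-60,p[0]+60,p[1]+60)));print('lemon',q[0],q[1],q[2])
X,r=tri([(c,q[0]),(a,(345.1,286.)),(b,(374.7,267.2))]);print(X.round(4),np.round(r,4),plane(c,q[0],.04))
P=np.array([plane(c,t,.04)[:2] for t in q[3]]);C=np.cov(P.T);w,v=np.linalg.eigh(C);print('axes',4*np.sqrt(w),v[:,1],'yaw',np.degrees(np.arctan2(v[1,1],v[0,1])))
q=blob(mask(c['img'],*G,None));print('lime',q[0],q[1],plane(c,q[0],.021))
cv2.imwrite('pics/w2.png',c['img'])
E
```

```text
t: 7.4
eef_pos: [0.4985, -0.3009, 0.3289]
orientation: [[-0.093, 0.996, 0.001], [0.996, 0.093, -0.002], [-0.002, 0.001, -1.0]]
ft_force: [-0.0, 0.9, -0.2]
finger_gap: 0.989
lemon exp [327.05812584 254.30686551] lime [284.50429329 151.5514853 ]
lemon [328.69640479 252.82223702] [ 308  229   42   49 1502] ((328.6538391113281, 252.7692108154297), (42.98926544189453, 41.60251235961914), 33.690067291259766)
[ 0.5093 -0.3698  0.0397] [0.0012 0.0014 0.0017] [ 0.51011593 -0.36893278  0.04      ]
axes [0.05708257 0.06916397] [-0.29936798  0.95413773] yaw 107.4196462366592
lime [284.06368715 151.4849162 ] [269 132  32  39 895] [ 0.43731524 -0.23794115  0.021     ]
```

View pics/w2.png

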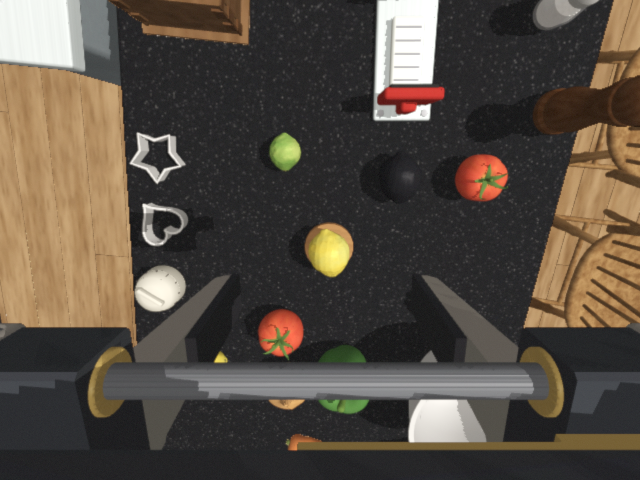

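The wrist view shows the lemon at (329,253), 57 × 69 mm in plan as specified, long axis at yaw ≈107-110°. The lime is parked at (284,151) → (0.437,-0.238), and the black lemon at (400,178) is avoided. I descend on the lemon.

```bash
python3 to.py .5095 -.3695 .10 18
python3 -m inch '[{"slide":[-20,0,30],"angular":[0,0,-0.1]},{"slide":[-45,2,70],"angular":[0,0,-0.2]},{"slide":[-66,4,110],"angular":[0,0,-0.22]},{"slide":[-68,4,150],"angular":[0,0,-0.22]},{"slide":[-68,4,190],"angular":[0,0,-0.22]},{"slide":[-68,4,220],"angular":[0,0,-0.22]},{"slide":[-68,4,229],"angular":[0,0,-0.22]},{"slide":[-68,4,229],"angular":[0,0,-0.22]}]'
python3 to.py .5095 -.3695 .02 18
```

```text
at [ 0.4979 -0.3     0.3275] slide [-70.3   5.2 227.5] yaw 5.39 t 7.45 gap 91.0
angular [-0.001 -0.    -0.22 ]
t: 8.12
eef_pos: [0.5053, -0.3652, 0.095]
orientation: [[-0.308, 0.951, -0.008], [0.951, 0.309, 0.004], [0.006, -0.006, -1.0]]
ft_force: [-0.4, -0.0, -0.0]
finger_gap: 0.993
at [ 0.5053 -0.3652  0.095 ] slide [-5.8  3.2 75. ] yaw 17.97 t 8.1167 gap 91.3
angular [-0.006 -0.006 -0.001]
```

```bash
python3 -m inch '[{"slide":[-6,3,20],"angular":[-0.006,-0.006,0]},{"slide":[-6,3,45],"angular":[-0.006,-0.006,0]},{"slide":[-6,3,65],"angular":[-0.006,-0.006,0]},{"slide":[-6,3,75],"angular":[-0.006,-0.006,0]},{"slide":[-6,3,75],"angular":[-0.006,-0.006,0]},{"slide":[-6,3,75],"angular":[-0.006,-0.006,0]}]'
python3 -m inch '[{"slide":[0,0,0],"angular":[0,0,0]},{"slide":[0,0,0],"angular":[0,0,0]},{"slide":[0,0,0],"angular":[0,0,0]},{"slide":[0,0,0],"angular":[0,0,0]},{"slide":[0,0,0],"angular":[0,0,0]},{"slide":[0,0,0],"angular":[0,0,0]},{"slide":[0,0,0],"angular":[0,0,0]}]' 30
python3 to.py .5095 -.3695 .02 18
```

```text
t: 8.62
eef_pos: [0.5101, -0.3702, 0.0216]
orientation: [[-0.309, 0.951, 0.001], [0.951, 0.309, -0.001], [-0.001, 0.001, -1.0]]
ft_force: [0.3, -0.1, -0.1]
finger_gap: 0.991
t: 9.2
eef_pos: [0.5103, -0.3703, 0.0219]
orientation: [[-0.309, 0.951, 0.002], [0.951, 0.309, -0.001], [-0.002, 0.001, -1.0]]
ft_force: [-0.2, 0.6, 1.8]
finger_gap: 0.597
at [ 0.5103 -0.3703  0.0219] slide [ 1.  -0.5  1.9] yaw 17.98 t 9.2 gap 54.9
angular [ 0.001  0.002 -0.   ]
```

```bash
python3 -m inch '[{"slide":[0,0,0],"angular":[0,0,0]},{"slide":[0,0,0],"angular":[0,0,0]},{"slide":[0,0,-8],"angular":[0,0,0]},{"slide":[0,0,-25],"angular":[0,0,0]},{"slide":[0,0,-55],"angular":[0,0,0]},{"slide":[0,0,-90],"angular":[0,0,0]},{"slide":[0,0,-130],"angular":[0,0,0]},{"slide":[0,0,-160],"angular":[0,0,0]}]'
python3 to.py .5846 -.111 .12 5.5
```

```text
t: 9.87
eef_pos: [0.51, -0.3707, 0.185]
orientation: [[-0.308, 0.951, 0.003], [0.951, 0.308, -0.002], [-0.003, 0.002, -1.0]]
ft_force: [0.4, -0.9, -0.4]
finger_gap: 0.595
at [ 0.51   -0.3707  0.185 ] slide [224.3 150.9  64.6] yaw 17.94 t 9.8667 gap 54.7
angular [0.002 0.003 0.217]
```

```bash
python3 -m inch '[{"slide":[32,21,-5],"angular":[0,0,0.05]},{"slide":[64,43,-5],"angular":[0,0,0.1]},{"slide":[96,65,-5],"angular":[0,0,0.15]},{"slide":[128,86,-5],"angular":[0,0,0.217]},{"slide":[160,108,0],"angular":[0,0,0.217]},{"slide":[192,130,10],"angular":[0,0,0.217]},{"slide":[215,145,30],"angular":[0,0,0.217]},{"slide":[224,151,50],"angular":[0,0,0.217]},{"slide":[224,151,65],"angular":[0,0,0.217]},{"slide":[224,151,65],"angular":[0,0,0.217]}]'
python3 to.py .5846 -.111 .032 5.5
python3 - <<'E'
from cell import bot
from h import *
c=bot.capture("wrist")
cv2.imwrite('pics/w3.png',c['img'])
E
```

```text
t: 10.7
eef_pos: [0.5829, -0.1092, 0.1168]
orientation: [[-0.099, 0.995, -0.003], [0.995, 0.099, -0.002], [-0.001, -0.003, -1.0]]
ft_force: [-0.9, 0.4, -1.2]
finger_gap: 0.592
at [ 0.5829 -0.1092  0.1168] slide [-1.9  1.8 84.8] yaw 5.66 t 10.7 gap 54.4
angular [-0.003  0.001  0.003]
```

View pics/w3.png

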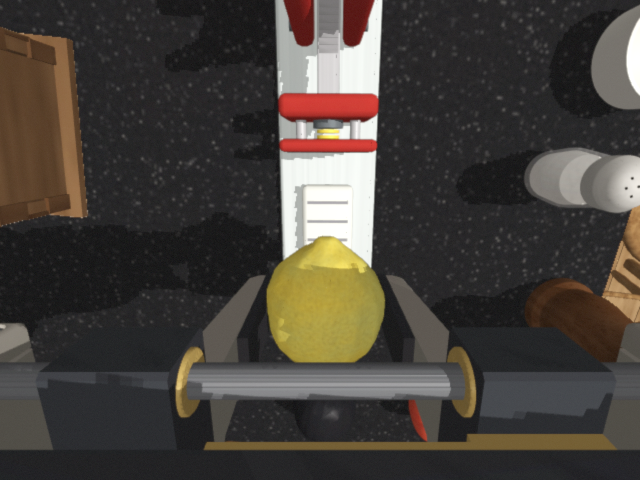

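The lemon hangs level, its stem at (327,238) on the clamp's centre line (u≈328), and the cradle is in view ahead. I lower it.

```bash
python3 -m inch '[{"slide":[0,1.7,25],"angular":[-0.003,0,0.003]},{"slide":[0,1.7,50],"angular":[-0.003,0,0.003]},{"slide":[0,1.7,70],"angular":[-0.003,0,0.003]},{"slide":[0,1.7,80],"angular":[-0.003,0,0.003]},{"slide":[0,1.7,80],"angular":[-0.003,0,0.003]}]'
python3 to.py .5844 -.109 .032 5.5
python3 -m inch '[{"slide":[0,0,2],"angular":[0,0,0]},{"slide":[0,0,4],"angular":[0,0,0]},{"slide":[0,0,4],"angular":[0,0,0]}]'
```

```text
t: 11.17
eef_pos: [0.5842, -0.1117, 0.0377]
orientation: [[-0.092, 0.996, 0.0], [0.996, 0.092, -0.002], [-0.002, -0.0, -1.0]]
ft_force: [0.1, -0.1, -1.5]
finger_gap: 0.591
at [ 0.5842 -0.1117  0.0377] slide [2.7 0.4 5.7] yaw 5.28 t 11.1667 gap 54.3
angular [-0.     0.002 -0.004]
t: 11.42
eef_pos: [0.5849, -0.1122, 0.0348]
orientation: [[-0.092, 0.996, 0.002], [0.996, 0.092, -0.002], [-0.003, 0.002, -1.0]]
ft_force: [-0.4, 0.1, -0.9]
finger_gap: 0.595
```

```bash
python3 -m inch '[{"slide":[2,0,1],"angular":[0,0,0]},{"slide":[2,0,2],"angular":[0,0,0]},{"slide":[2,0,3],"angular":[0,0,0]}]'
python3 -m inch '[{"slide":[0,0,1],"angular":[0,0,0]},{"slide":[0,0,2],"angular":[0,0,0]},{"slide":[0,0,2],"angular":[0,0,0]}]'
```

```text
t: 11.67
eef_pos: [0.5852, -0.1099, 0.0323]
orientation: [[-0.092, 0.996, 0.003], [0.996, 0.092, -0.002], [-0.003, 0.003, -1.0]]
ft_force: [-0.2, -0.2, -0.0]
finger_gap: 0.594
t: 11.92
eef_pos: [0.5851, -0.1098, 0.0301]
orientation: [[-0.092, 0.996, 0.003], [0.996, 0.092, -0.002], [-0.003, 0.002, -1.0]]
ft_force: [-0.3, -0.8, -1.2]
finger_gap: 0.594
```

```bash
python3 -m inch '[{"slide":[0,0,1],"angular":[0,0,0]},{"slide":[0,0,1.5],"angular":[0,0,0]},{"slide":[0,0,1.5],"angular":[0,0,0]}]'
python3 -m inch '[{"slide":[0,0,1],"angular":[0,0,0]},{"slide":[0,0,1.5],"angular":[0,0,0]},{"slide":[0,0,1.5],"angular":[0,0,0]}]'
```

```text
t: 12.17
eef_pos: [0.5852, -0.1098, 0.0298]
orientation: [[-0.092, 0.996, 0.003], [0.996, 0.092, -0.001], [-0.001, 0.003, -1.0]]
ft_force: [-4.4, 1.1, 10.0]
finger_gap: 0.592
t: 12.42
eef_pos: [0.5853, -0.1098, 0.0298]
orientation: [[-0.092, 0.996, 0.003], [0.996, 0.092, 0.0], [0.0, 0.003, -1.0]]
ft_force: [-3.5, 0.7, 12.9]
finger_gap: 0.593
```

Contact on the bed at TCP z 0.0298. I ease the push and open, then rise and look.

```bash
python3 -m inch '[{"slide":[0,0,-0.5],"angular":[0,0,0]},{"slide":[0,0,-0.5],"angular":[0,0,0]},{"slide":[0,0,-0.5],"angular":[0,0,0]},{"slide":[0,0,-0.5],"angular":[0,0,0]},{"slide":[0,0,-0.5],"angular":[0,0,0]},{"slide":[0,0,-10],"angular":[0,0,0]},{"slide":[0,0,-40],"angular":[0,0,0]},{"slide":[0,0,-80],"angular":[0,0,0]},{"slide":[0,0,-120],"angular":[0,0,0]},{"slide":[0,0,-160],"angular":[0,0,0]}]' 91
python3 to.py .470 -.16 .30 5.5
python3 - <<'E'
from h import *
print()
E
```

```text
t: 13.25
eef_pos: [0.5842, -0.1102, 0.1919]
orientation: [[-0.091, 0.996, 0.002], [0.996, 0.091, -0.0], [-0.0, 0.002, -1.0]]
ft_force: [1.8, 0.4, 0.2]
finger_gap: 0.99
at [ 0.5842 -0.1102  0.1919] slide [ -39.2 -118.1 -108.4] yaw 5.23 t 13.25 gap 91.0
angular [ 0.002  0.    -0.005]
```

```bash
python3 -m inch '[{"slide":[-25,-16,-30],"angular":[0,0,0]},{"slide":[-50,-32,-60],"angular":[0,0,0]},{"slide":[-75,-48,-90],"angular":[0,0,0]},{"slide":[-100,-64,-120],"angular":[0,0,0]},{"slide":[-125,-80,-150],"angular":[0,0,0]},{"slide":[-135,-90,-165],"angular":[0,0,0]},{"slide":[-135,-90,-165],"angular":[0,0,0]}]'
python3 - <<'E'
from cell import bot
from h import *
c=bot.capture("wrist");pickle.dump(c,open("w4.pkl","wb"));b=bot.capture("top");a=bot.capture("scene")
pickle.dump((a,b),open("cams4.pkl","wb"))
q=blob(mask(c['img'],*G,None));print('lime',q[0],q[1],plane(c,q[0],.021))
P=np.array([plane(c,t,.021)[:2] for t in q[3]]);w,v=np.linalg.eigh(np.cov(P.T));print('axes',4*np.sqrt(w),'yaw',np.degrees(np.arctan2(v[1,1],v[0,1])))
p=proj(c,(.584,-.11,.05)).astype(int);x0,y0=np.maximum(p-50,0);q=blob(mask(c['img'],*Y,(x0,y0,p[0]+50,p[1]+50)));print('lemon',q[0],q[1],plane(c,q[0],.048))
P=np.array([plane(c,t,.048)[:2] for t in q[3]]);w,v=np.linalg.eigh(np.cov(P.T));print('axes',4*np.sqrt(w),'yaw',np.degrees(np.arctan2(v[1,1],v[0,1])))
# ring: brown on its place
r=proj(c,(.5,-.372,.012)).astype(int);print('ring exp',r)
m=mask(c['img'],([8,60,70]),([22,220,255]),(r[0]-45,r[1]-45,r[0]+45,min(r[1]+45,350)))
q=blob(m);k=cv2.convexHull(q[3]);(e0,ax,an)=cv2.fitEllipse(k);print('ring',q[1],e0,ax,plane(c,e0,.012))
rb=proj(b,(.5,-.372,.012)).astype(int);m=mask(b['img'],([8,60,70]),([22,220,255]),(rb[0]-25,rb[1]-25,rb[0]+25,rb[1]+25));q=blob(m);f0=cv2.fitEllipse(cv2.convexHull(q[3]));print('ring top',f0,plane(b,f0[0],.012),tri([(c,e0),(b,f0[0])]))
cv2.imwrite('pics/w4.png',c['img'])
E
```

```text
t: 13.83
eef_pos: [0.5047, -0.2588, 0.3619]
orientation: [[-0.083, 0.996, 0.01], [0.997, 0.083, -0.003], [-0.004, 0.009, -1.0]]
ft_force: [0.1, -1.0, -0.5]
finger_gap: 0.991
lime [336.58268734 407.68087855] [311 400  51  19 774] [ 0.55895115 -0.63150397  0.021     ]
axes [0.04334776 0.0917618 ] yaw -178.13264356870658
lemon [394.48785997  90.37097685] [ 374   63   44   56 1771] [ 0.58591121 -0.10662673  0.048     ]
axes [0.05642012 0.06382091] yaw 91.02869688410311
ring exp [314 266]
ring [ 299  242   46   45 1374] (321.1980895996094, 264.426513671875) (44.73032760620117, 45.96493911743164) [ 0.51037486 -0.36695973  0.012     ]
ring top ((372.8709716796875, 270.11749267578125), (29.455759048461914, 30.53663444519043), 112.46629333496094) [ 0.508455  -0.3701355  0.012    ] (array([ 5.10891409e-01, -3.71247070e-01,  4.99441389e-04]), [0.00030926887061650117, 0.0003092688706164459])
```

View pics/w4.png

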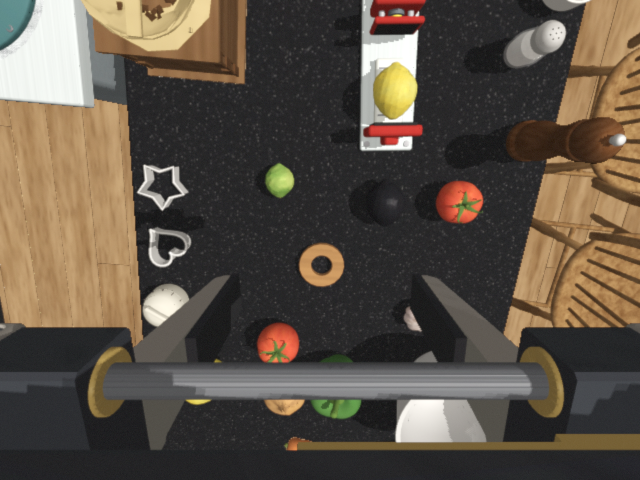

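The picture shows the lemon lengthwise in the cradle at (394,90) → (0.586,-0.107), the empty ring at (321,264) → (0.510,-0.369), and the lime undisturbed at (279,181). My green mask caught the pepper instead, so I ignore that number. Now the lime.

```bash
python3 - <<'E'
from h import *
c=pickle.load(open("w4.pkl","rb"));q=blob(mask(c['img'],*G,(250,150,310,215)));print('lime',q[0],plane(c,q[0],.021))
E
python3 to.py .4375 -.238 .09 5.5
python3 -m inch '[{"slide":[7,-20,35],"angular":[0.005,0,0.01]},{"slide":[15,-45,70],"angular":[0.01,0,0.01]},{"slide":[25,-62,105],"angular":[0.01,0,0.01]},{"slide":[26,-67,145],"angular":[0.01,0,0.01]},{"slide":[26,-67,185],"angular":[0.01,0,0.01]},{"slide":[26,-67,220],"angular":[0.01,0,0.01]},{"slide":[26,-67,250],"angular":[0.01,0,0.01]},{"slide":[26,-67,270],"angular":[0.01,0,0.01]},{"slide":[26,-67,270],"angular":[0.01,0,0.01]}]'
python3 to.py .4375 -.238 .005 5.5
```

```text
lime [278.74029451 180.18741633] [ 0.43752633 -0.23800267  0.021     ]
at [ 0.5067 -0.2515  0.3561] slide [ 19.6 -68.1 266. ] yaw 5.29 t 13.9833 gap 90.9
angular [ 0.002 -0.001 -0.004]
t: 14.73
eef_pos: [0.4347, -0.2283, 0.0809]
orientation: [[-0.084, 0.996, -0.019], [0.996, 0.085, 0.003], [0.005, -0.019, -1.0]]
ft_force: [0.3, 0.6, -0.3]
finger_gap: 0.99
at [ 0.4347 -0.2283  0.0809] slide [-10.3   3.4  75.8] yaw 4.85 t 14.7333 gap 91.0
angular [-0.018 -0.005 -0.011]
```

```bash
python3 -m inch '[{"slide":[-6,2,10],"angular":[-0.018,-0.005,-0.011]},{"slide":[-10,3,30],"angular":[-0.018,-0.005,-0.011]},{"slide":[-10,3,55],"angular":[-0.018,-0.005,-0.011]},{"slide":[-10,3,70],"angular":[-0.018,-0.005,-0.011]},{"slide":[-10,3,75],"angular":[-0.018,-0.005,-0.011]},{"slide":[-10,3,75],"angular":[-0.018,-0.005,-0.011]}]'
python3 -m inch '[{"slide":[0,0,0],"angular":[0,0,0]},{"slide":[0,0,0],"angular":[0,0,0]},{"slide":[0,0,0],"angular":[0,0,0]},{"slide":[0,0,0],"angular":[0,0,0]},{"slide":[0,0,0],"angular":[0,0,0]},{"slide":[0,0,0],"angular":[0,0,0]},{"slide":[0,0,0],"angular":[0,0,0]},{"slide":[0,0,0],"angular":[0,0,0]},{"slide":[0,0,0],"angular":[0,0,0]}]' 20
python3 -m inch '[{"slide":[0,0,0],"angular":[0,0,0]},{"slide":[0,0,-10],"angular":[0,0,0]},{"slide":[0,0,-30],"angular":[0,0,0]},{"slide":[0,0,-60],"angular":[0,0,0]},{"slide":[0,0,-80],"angular":[0,0,0]},{"slide":[0,0,-80],"angular":[0,0,0]}]'
python3 to.py .51 -.369 .09 5.5
```

```text
t: 15.23
eef_pos: [0.4367, -0.2367, 0.0051]
orientation: [[-0.097, 0.995, -0.003], [0.995, 0.097, 0.001], [0.001, -0.003, -1.0]]
ft_force: [0.6, 0.3, 0.1]
finger_gap: 0.989
t: 15.98
eef_pos: [0.4368, -0.2368, 0.0053]
orientation: [[-0.097, 0.995, -0.002], [0.995, 0.097, 0.001], [0.001, -0.002, -1.0]]
ft_force: [0.2, -0.1, 2.0]
finger_gap: 0.426
t: 16.48
eef_pos: [0.4391, -0.2382, 0.089]
orientation: [[-0.096, 0.995, 0.004], [0.995, 0.096, -0.001], [-0.001, 0.003, -1.0]]
ft_force: [0.8, 0.6, 0.1]
finger_gap: 0.434
at [ 0.4391 -0.2382  0.089 ] slide [-137.    58.    -0.7] yaw 5.51 t 16.4833 gap 39.9
angular [0.003 0.001 0.   ]
```

```bash
python3 -m inch '[{"slide":[-30,13,0],"angular":[0,0,0]},{"slide":[-60,26,0],"angular":[0,0,0]},{"slide":[-95,40,0],"angular":[0,0,0]},{"slide":[-125,52,0],"angular":[0,0,0]},{"slide":[-137,58,10],"angular":[0,0,0]},{"slide":[-137,58,30],"angular":[0,0,0]},{"slide":[-137,58,50],"angular":[0,0,0]},{"slide":[-137,58,50],"angular":[0,0,0]},{"slide":[-137,58,50],"angular":[0,0,0]}]'
python3 to.py .51 -.369 .0145 5.5
```

```text
t: 17.23
eef_pos: [0.509, -0.3685, 0.0381]
orientation: [[-0.096, 0.995, 0.001], [0.995, 0.096, 0.001], [0.0, 0.001, -1.0]]
ft_force: [0.9, 0.5, -0.3]
finger_gap: 0.427
at [ 0.509  -0.3685  0.0381] slide [-0.6  1.  23.6] yaw 5.49 t 17.2333 gap 39.3
angular [ 0.001 -0.    -0.   ]
```

```bash
python3 -m inch '[{"slide":[-0.5,1,8],"angular":[0,0,0]},{"slide":[-0.5,1,16],"angular":[0,0,0]},{"slide":[-0.5,1,21],"angular":[0,0,0]},{"slide":[-0.5,1,23.5],"angular":[0,0,0]},{"slide":[-0.5,1,23.5],"angular":[0,0,0]},{"slide":[-0.5,1,23.5],"angular":[0,0,0]}]'
```

```text
t: 17.73
eef_pos: [0.5101, -0.3687, 0.0147]
orientation: [[-0.096, 0.995, 0.001], [0.995, 0.096, 0.001], [0.001, 0.001, -1.0]]
ft_force: [-0.5, 0.1, 0.1]
finger_gap: 0.43
```

```bash
python3 -m inch '[{"slide":[0,0,0],"angular":[0,0,0]},{"slide":[0,0,0],"angular":[0,0,0]},{"slide":[0,0,0],"angular":[0,0,0]},{"slide":[0,0,0],"angular":[0,0,0]},{"slide":[0,0,0],"angular":[0,0,0]},{"slide":[0,0,-10],"angular":[0,0,0]},{"slide":[0,0,-40],"angular":[0,0,0]},{"slide":[0,0,-80],"angular":[0,0,0]},{"slide":[0,0,-120],"angular":[0,0,0]},{"slide":[0,0,-160],"angular":[0,0,0]}]' 91
python3 to.py .56 -.06 .36 95.5
```

```text
t: 18.57
eef_pos: [0.5094, -0.3689, 0.177]
orientation: [[-0.095, 0.995, 0.0], [0.995, 0.095, 0.001], [0.001, 0.0, -1.0]]
ft_force: [0.4, 0.8, 0.6]
finger_gap: 0.99
at [ 0.5094 -0.3689  0.177 ] slide [ 302.8   79.8 -182.8] yaw 5.45 t 18.5667 gap 91.0
angular [ 1.000e-03 -0.000e+00 -1.572e+00]
```

```bash
python3 -m inch '[{"slide":[0,0,-35],"angular":[0,0,-0.1]},{"slide":[30,8,-70],"angular":[0,0,-0.22]},{"slide":[60,16,-100],"angular":[0,0,-0.34]},{"slide":[95,25,-120],"angular":[0,0,-0.46]},{"slide":[130,34,-130],"angular":[0,0,-0.58]},{"slide":[165,43,-130],"angular":[0,0,-0.7]},{"slide":[200,52,-130],"angular":[0,0,-0.82]},{"slide":[235,60,-130],"angular":[0,0,-0.94]},{"slide":[270,68,-130],"angular":[0,0,-1.06]},{"slide":[305,76,-130],"angular":[0,0,-1.18]}]'
python3 to.py .5668 .0742 .29 95.5
```

```text
t: 19.4
eef_pos: [0.5557, -0.0567, 0.3082]
orientation: [[-0.958, 0.286, 0.001], [0.286, 0.958, 0.001], [-0.001, 0.001, -1.0]]
ft_force: [0.4, -0.7, -0.3]
finger_gap: 0.991
at [ 0.5557 -0.0567  0.3082] slide [ 26.8 128.6  18.4] yaw 73.37 t 19.4 gap 91.1
angular [ 0.001  0.001 -0.386]
```

```bash
python3 -m inch '[{"slide":[6,32,2],"angular":[0,0,-0.12]},{"slide":[13,64,4],"angular":[0,0,-0.24]},{"slide":[20,96,8],"angular":[0,0,-0.34]},{"slide":[25,120,12],"angular":[0,0,-0.386]},{"slide":[27,128,18],"angular":[0,0,-0.386]},{"slide":[27,128,18],"angular":[0,0,-0.386]},{"slide":[27,128,18],"angular":[0,0,-0.386]}]'
python3 - <<'E'
from cell import bot
from h import *
c=bot.capture("wrist");a=bot.capture("scene");b=bot.capture("top");pickle.dump((c,a,b),open("w5.pkl","wb"))
W=cv2.resize(c['img'],(480,360));S=cv2.resize(a['img'][150:310,230:370],(315,360),interpolation=cv2.INTER_CUBIC)
cv2.imwrite('pics/w5.png',np.hstack([W,S]))
m=mask(c['img'],*O,(150,60,450,330));q=blob(m);print('orange',q[0],q[1],q[2])
E
python3 to.py .5668 .0742 .126 95.5
```

```text
t: 19.98
eef_pos: [0.5663, 0.072, 0.2901]
orientation: [[-0.996, -0.093, 0.001], [-0.093, 0.996, -0.001], [-0.001, -0.001, -1.0]]
ft_force: [-0.2, -0.1, 0.1]
finger_gap: 0.989
orange [301.61352657 228.26086957] [287 212  26  35 414] ((299.5, 229.0), (34.0, 25.0), 90.0)
at [0.5668 0.0711 0.2908] slide [1.000e-01 3.100e+00 1.648e+02] yaw 95.23 t 20.1333 gap 90.8
angular [-0.     0.002 -0.005]
```

View pics/w5.png

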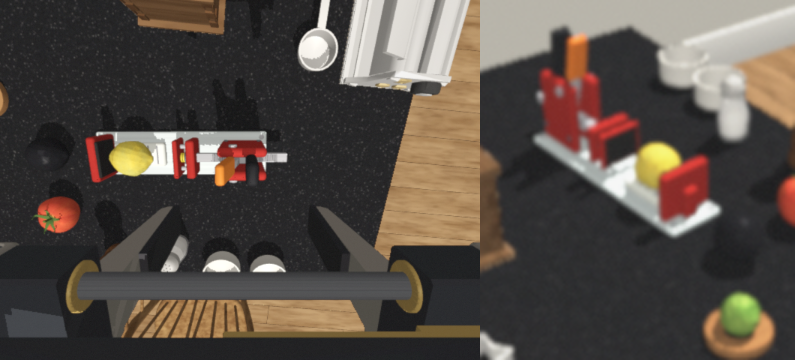

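The left picture shows the lemon at (130,158) between the jaws, trigger and handle at (225,170)/(252,170). The right one shows the lime sitting on the ring at (740,312). I refine the trigger and handle positions from this view.

```bash
python3 - <<'E'
from h import *
c,a,b=pickle.load(open("w5.pkl","rb"))
e=np.array([-.0955,.9954]);n=np.array([-e[1],e[0]]);P0=np.array([.5839,-.104])
def cl(p):return ((p[:2]-P0)@e*1000).round(1),((p[:2]-P0)@n*1000).round(1)
m=mask(c['img'],*O,(150,60,450,330));q=blob(m)[3]
for v in(214,220,226,232,240):
    u=q[q[:,1]==v][:,0];print(v,u.min(),u.max(),[cl(plane(c,(u.min()-.5,v),z)) for z in(.15,.162)])
g=c['img'].max(2)
for v in(212,216,220,226,232,238):print(v,g[v,315:362:2].tolist())
m=mask(c['img'],*Y,(130,170,215,250));q=blob(m);print('lemon',q[0],q[1],cl(plane(c,q[0],.05)),cl(plane(c,(q[1][0],q[0][1]),.048)),cl(plane(c,(q[1][0]+q[1][2],q[0][1]),.048)))
crop=c['img'][165:260,105:400];cv2.imwrite('pics/w5c.png',cv2.resize(crop,None,fx=2.7,fy=2.7,interpolation=cv2.INTER_CUBIC))
E
```

```text
214 308.0 311.0 [(np.float64(161.9), np.float64(14.4)), (np.float64(162.5), np.float64(16.8))]
220 291.0 311.0 [(np.float64(146.1), np.float64(8.9)), (np.float64(147.3), np.float64(11.4))]
226 288.0 312.0 [(np.float64(143.1), np.float64(3.2)), (np.float64(144.5), np.float64(6.0))]
232 288.0 311.0 [(np.float64(142.9), np.float64(-2.6)), (np.float64(144.3), np.float64(0.4))]
240 287.0 304.0 [(np.float64(141.7), np.float64(-10.3)), (np.float64(143.1), np.float64(-7.0))]
212 [111, 121, 126, 145, 146, 146, 91, 26, 22, 27, 25, 25, 28, 30, 123, 125, 127, 128, 182, 182, 179, 180, 181, 184]
216 [129, 107, 122, 142, 141, 141, 90, 27, 24, 24, 24, 28, 27, 27, 56, 108, 110, 164, 250, 233, 126, 120, 119, 124]
220 [128, 99, 103, 105, 103, 102, 66, 28, 32, 33, 38, 40, 39, 35, 35, 96, 104, 105, 215, 233, 74, 39, 41, 40]
226 [105, 104, 106, 106, 106, 105, 66, 36, 41, 46, 51, 53, 52, 46, 40, 62, 105, 105, 105, 175, 53, 42, 39, 38]
232 [189, 189, 186, 187, 189, 191, 123, 38, 44, 52, 57, 56, 59, 47, 42, 135, 190, 190, 187, 174, 68, 41, 37, 40]
238 [216, 217, 217, 217, 215, 216, 172, 39, 45, 58, 63, 63, 62, 49, 45, 161, 219, 219, 214, 184, 44, 39, 38, 47]
lemon [173.77364037 210.85105341] [ 144  189   60   47 2041] (np.float64(-5.3), np.float64(-0.5)) (np.float64(-42.4), np.float64(-0.8)) (np.float64(30.6), np.float64(-1.0))
```

View pics/w5c.png

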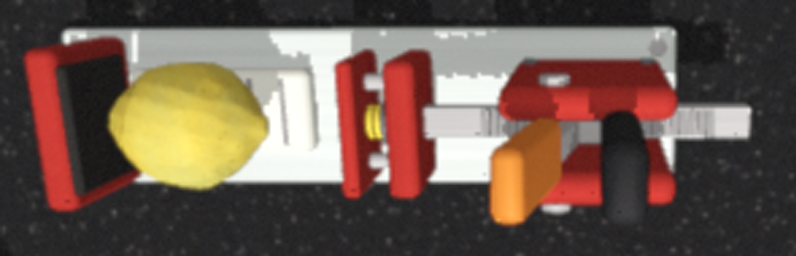

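The lemon spans x ≈ -42..+30 mm, lying along the clamp. Trigger outer face ≈144, handle outer ≈195 mm. I descend around both, fingers centred at x≈179.5 mm.

```bash
python3 -m inch '[{"slide":[0,3,25],"angular":[0,0,-0.005]},{"slide":[0,3.5,60],"angular":[0,0,-0.005]},{"slide":[0,3.5,95],"angular":[0,0,-0.005]},{"slide":[0,3.5,125],"angular":[0,0,-0.005]},{"slide":[0,3.5,150],"angular":[0,0,-0.005]},{"slide":[0,3.5,162],"angular":[0,0,-0.005]},{"slide":[0,3.5,164],"angular":[0,0,-0.005]},{"slide":[0,3.5,164],"angular":[0,0,-0.005]}]' 91.5
python3 to.py .5668 .0747 .126 95.5
```

```text
t: 20.8
eef_pos: [0.5672, 0.0736, 0.127]
orientation: [[-0.996, -0.095, 0.002], [-0.095, 0.996, -0.0], [-0.002, -0.001, -1.0]]
ft_force: [0.5, -0.1, -0.3]
finger_gap: 0.994
at [0.5672 0.0736 0.127 ] slide [0.3 1.1 1. ] yaw 95.43 t 20.8 gap 91.4
angular [-0.001  0.002 -0.001]
```

```bash
python3 -m inch '[{"slide":[0,1,1],"angular":[0,0,0]},{"slide":[0,1,1],"angular":[0,0,0]},{"slide":[0,1,1],"angular":[0,0,0]},{"slide":[0,1,1],"angular":[0,0,0]},{"slide":[0,1,1],"angular":[0,0,0]},{"slide":[0,1,1],"angular":[0,0,0]},{"slide":[0,1,1],"angular":[0,0,0]},{"slide":[0,1,1],"angular":[0,0,0]},{"slide":[0,1,1],"angular":[0,0,0]},{"slide":[0,1,1],"angular":[0,0,0]}]' 30
python3 -m inch '[{"slide":[0,0,0],"angular":[0,0,0]},{"slide":[0,0,0],"angular":[0,0,0]}]'
cat > look.py <<'E'
from cell import bot
from h import *
import sys
e=np.array([-.0955,.9954]);n=np.array([-e[1],e[0]]);P0=np.array([.5839,-.104])
W=lambda x,y,z:np.r_[P0+e*x+n*y,z]
c=bot.capture("wrist");a=bot.capture("scene");b=bot.capture("top");pickle.dump((c,a,b),open(f"look{sys.argv[1]}.pkl","wb"))
for nm,k in(('wrist',c),('scene',a),('top',b)):
    # red runs along the clamp line (pad top, z .068): sample x from -60 to 130
    xs=np.arange(-.06,.135,.0005);hsv=cv2.cvtColor(k['img'],cv2.COLOR_BGR2HSV).astype(np.float32)
    for y,z in((0,.070),):
        P=np.array([proj(k,W(x,y,z)) for x in xs],np.float32)
        H=cv2.remap(hsv,P[:,0][None],P[:,1][None],cv2.INTER_NEAREST)[0]
        red=((H[:,0]<7)|(H[:,0]>174))&(H[:,1]>140)&(H[:,2]>50)
        d=np.flatnonzero(np.diff(np.r_[0,red.astype(int),0]));print(nm,'red runs x mm',[(round(xs[i]*1000),round(xs[j-1]*1000)) for i,j in zip(d[::2],d[1::2]) if j-i>3],P[0].round(),P[-1].round())
E
python3 look.py 1; python3 to.py .5668 .0747 .126 95.5
```

```text
t: 21.63
eef_pos: [0.5685, 0.073, 0.1277]
orientation: [[-0.996, -0.094, 0.005], [-0.094, 0.996, -0.002], [-0.005, -0.002, -1.0]]
ft_force: [-0.0, -4.7, 6.4]
finger_gap: 0.359
t: 21.8
eef_pos: [0.5685, 0.073, 0.1278]
orientation: [[-0.996, -0.094, 0.006], [-0.094, 0.996, -0.002], [-0.006, -0.002, -1.0]]
ft_force: [1.0, -1.2, -1.0]
finger_gap: 0.355
wrist red runs x mm [(54, 68), (75, 92)] [-16. 254.] [262. 253.]
scene red runs x mm [(-60, -49), (47, 88), (112, 115), (117, 135)] [322. 225.] [279. 198.]
top red runs x mm [(-60, -50), (50, 57), (70, 82)] [293. 230.] [214. 234.]
at [0.5685 0.073  0.1278] slide [1.6 1.9 1.8] yaw 95.4 t 21.95 gap 33.2
angular [-0.002  0.005 -0.002]
```

```bash
cat > bar.py <<'E'
from h import *
e=np.array([-.0955,.9954]);n=np.array([-e[1],e[0]]);P0=np.array([.5839,-.104])
W=lambda x,y,z:np.r_[P0+e*x+n*y,z]
def edges(k):
    xs=np.arange(-.06,.12,.00025);hsv=cv2.cvtColor(cv2.resize(k['img'],None,fx=4,fy=4,interpolation=cv2.INTER_LINEAR),cv2.COLOR_BGR2HSV).astype(np.float32);out=[]
    for y in np.linspace(-.02,.02,9):
        P=np.array([proj(k,W(x,y,.070)) for x in xs],np.float32)*4+1.5
        H=cv2.remap(hsv,P[:,0][None],P[:,1][None],cv2.INTER_NEAREST)[0]
        red=((H[:,0]<7)|(H[:,0]>174))&(H[:,1]>140)&(H[:,2]>50)&(xs>.005)
        d=np.flatnonzero(np.diff(np.r_[0,red.astype(int),0]));r=[(xs[i]*1000,xs[j-1]*1000) for i,j in zip(d[::2],d[1::2]) if j-i>6][:2]
        if len(r)==2:out.append(np.ravel(r))
    return np.median(out,0).round(1) if out else None
E
cat > b2.py <<'E'
import sys
from bar import *
c,a,b=pickle.load(open(sys.argv[1],"rb"))
print('top',edges(b),'wrist',edges(c))
E
python3 b2.py w5.pkl; python3 b2.py look1.pkl
```

```text
top [65.  72.3 85.5 96.5] wrist [ 69.5  79.5  89.3 107.5]
top [50.3 56.8 70.8 82.3] wrist [53.8 68.8 74.3 92.8]
```

Pad face moved from 65.0 to 50.3 mm (≈15 mm per squeeze), and the block moved with it, so the free pad-to-block distance is ≈20 mm. Release and second squeeze.

```bash
python3 -m inch '[{"slide":[0,1.5,0],"angular":[0,0,0]},{"slide":[0,1.5,1],"angular":[0,0.005,0]},{"slide":[0,1.5,1.5],"angular":[0,0.005,0]},{"slide":[0,1.5,1.5],"angular":[0,0.005,0]},{"slide":[0,1.5,1.5],"angular":[0,0.005,0]},{"slide":[0,1.5,1.5],"angular":[0,0.005,0]},{"slide":[0,1.5,1.5],"angular":[0,0.005,0]},{"slide":[0,1.5,1.5],"angular":[0,0.005,0]}]' 82
python3 -m inch '[{"slide":[0,0,0],"angular":[0,0,0]},{"slide":[0,0,0],"angular":[0,0,0]},{"slide":[0,0,0],"angular":[0,0,0]},{"slide":[0,0,0],"angular":[0,0,0]},{"slide":[0,0,0],"angular":[0,0,0]},{"slide":[0,0,0],"angular":[0,0,0]},{"slide":[0,0,0],"angular":[0,0,0]},{"slide":[0,0,0],"angular":[0,0,0]},{"slide":[0,0,0],"angular":[0,0,0]},{"slide":[0,0,0],"angular":[0,0,0]}]' 31
python3 look.py 2 >/dev/null; python3 b2.py look2.pkl; python3 to.py .5668 .0747 .126 95.5
```

```text
t: 22.62
eef_pos: [0.5683, 0.0748, 0.1262]
orientation: [[-0.996, -0.094, 0.0], [-0.094, 0.996, -0.002], [-0.0, -0.002, -1.0]]
ft_force: [1.0, -0.7, -0.3]
finger_gap: 0.889
t: 23.45
eef_pos: [0.569, 0.073, 0.127]
orientation: [[-0.996, -0.094, 0.002], [-0.094, 0.996, -0.004], [-0.001, -0.004, -1.0]]
ft_force: [-0.2, -5.0, 6.1]
finger_gap: 0.357
top [38.  45.  58.5 69.8] wrist [41.1 57.4 61.8 81.8]
at [0.569 0.073 0.127] slide [2.  1.9 1. ] yaw 95.37 t 23.6 gap 32.8
angular [-0.004  0.001 -0.002]
```

```bash
python3 -m inch '[{"slide":[0,0.5,0],"angular":[0,0,0]},{"slide":[0,0.5,0.5],"angular":[0,0,0]},{"slide":[0,0.5,0.5],"angular":[0,0,0]},{"slide":[0,0.5,0.5],"angular":[0,0,0]},{"slide":[0,0.5,0.5],"angular":[0,0,0]},{"slide":[0,0.5,0.5],"angular":[0,0,0]},{"slide":[0,0.5,0.5],"angular":[0,0,0]},{"slide":[0,0.5,0.5],"angular":[0,0,0]}]' 82
python3 -m inch '[{"slide":[0,0,0],"angular":[0,0,0]},{"slide":[0,0,0],"angular":[0,0,0]},{"slide":[0,0,0],"angular":[0,0,0]},{"slide":[0,0,0],"angular":[0,0,0]},{"slide":[0,0,0],"angular":[0,0,0]},{"slide":[0,0,0],"angular":[0,0,0]},{"slide":[0,0,0],"angular":[0,0,0]},{"slide":[0,0,0],"angular":[0,0,0]},{"slide":[0,0,0],"angular":[0,0,0]},{"slide":[0,0,0],"angular":[0,0,0]}]' 33
python3 look.py 3 >/dev/null; python3 b2.py look3.pkl; python3 to.py .5668 .0747 .126 95.5
```

```text
t: 24.27
eef_pos: [0.5689, 0.0739, 0.1264]
orientation: [[-0.996, -0.094, 0.001], [-0.094, 0.996, -0.004], [-0.001, -0.004, -1.0]]
ft_force: [0.1, 0.7, 0.1]
finger_gap: 0.89
t: 25.1
eef_pos: [0.5694, 0.073, 0.127]
orientation: [[-0.996, -0.094, 0.003], [-0.094, 0.996, -0.005], [-0.002, -0.005, -1.0]]
ft_force: [0.4, -4.5, 6.1]
finger_gap: 0.362
top [27.5 33.8 47.3 58.3] wrist [30.5 47.3 50.5 70.5]
at [0.5694 0.073  0.127 ] slide [2.5 2.  1. ] yaw 95.37 t 25.25 gap 33.0
angular [-0.005  0.002 -0.002]
```

Block-to-pad distance is 19.8 mm against 20.5 free, so contact is just starting. From here I close in small steps, watching the compression.

```bash
python3 -m inch '[{"slide":[-1,0.5,0],"angular":[0,0,0]},{"slide":[-1.5,1,0.5],"angular":[0,0,0]},{"slide":[-1.5,1,0.5],"angular":[0,0,0]},{"slide":[-1.5,1,0.5],"angular":[0,0,0]},{"slide":[-1.5,1,0.5],"angular":[0,0,0]},{"slide":[-1.5,1,0.5],"angular":[0,0,0]},{"slide":[-1.5,1,0.5],"angular":[0,0,0]},{"slide":[-1.5,1,0.5],"angular":[0,0,0]}]' 82
python3 look.py 3b >/dev/null; python3 b2.py look3b.pkl
python3 -m inch '[{"slide":[0,0,0],"angular":[0,0,0]},{"slide":[0,0,0],"angular":[0,0,0]},{"slide":[0,0,0],"angular":[0,0,0]},{"slide":[0,0,0],"angular":[0,0,0]},{"slide":[0,0,0],"angular":[0,0,0]},{"slide":[0,0,0],"angular":[0,0,0]}]' 55
python3 look.py 4 >/dev/null; python3 b2.py look4.pkl; python3 to.py .5668 .0747 .126 95.5
```

```text
t: 25.92
eef_pos: [0.5708, 0.0745, 0.1265]
orientation: [[-0.996, -0.094, 0.003], [-0.094, 0.996, -0.004], [-0.002, -0.004, -1.0]]
ft_force: [-0.2, -0.7, 0.2]
finger_gap: 0.89
top [27.5 33.8 47.3 58.3] wrist [30.3 47.  50.3 70.5]
t: 26.57
eef_pos: [0.5714, 0.072, 0.1272]
orientation: [[-0.996, -0.092, 0.004], [-0.092, 0.996, -0.006], [-0.003, -0.007, -1.0]]
ft_force: [0.0, -5.1, 4.4]
finger_gap: 0.597
top [25.3 31.5 45.3 56.3] wrist [28.4 45.  48.4 68.5]
at [0.5714 0.072  0.1272] slide [4.4 3.1 1.2] yaw 95.28 t 26.7167 gap 55.1
angular [-0.007  0.003 -0.004]
```

```bash
python3 -m inch '[{"slide":[0,0,0],"angular":[0,0,0]},{"slide":[0,0,0],"angular":[0,0,0]},{"slide":[0,0,0],"angular":[0,0,0]}]' 49
python3 look.py 5 >/dev/null; python3 b2.py look5.pkl; python3 to.py .5668 .0747 .126 95.5
python3 - <<'E'
from bar import *
import glob
for f in('look1','look3','look3b','look4','look5'):
    c,a,b=pickle.load(open(f+'.pkl','rb'))
    q=blob(mask(b['img'],*Y,(255,215,310,260)));print(f,'lemon top view',q[0].round(2),q[1])
    q=blob(mask(a['img'],*Y,(290,205,330,245)));print('   scene',q[0].round(2),q[1])
E
```

```text
t: 26.97
eef_pos: [0.5716, 0.0705, 0.1275]
orientation: [[-0.996, -0.091, 0.004], [-0.091, 0.996, -0.008], [-0.003, -0.008, -1.0]]
ft_force: [-1.3, -5.0, 3.2]
finger_gap: 0.534
top [25.  30.5 44.3 55.5] wrist [27.5 44.  47.5 67.5]
at [0.5716 0.0708 0.1275] slide [4.4 4.3 1.5] yaw 95.23 t 27.1167 gap 48.7
angular [-0.008  0.003 -0.005]
look1 lemon top view [271.56 233.71] [259 223  26  22 413]
   scene [307.49 221.29] [298 213  22  21 277]
look3 lemon top view [271.42 233.74] [258 223  27  22 427]
   scene [307.2 221.4] [298 213  22  21 286]
look3b lemon top view [271.47 233.77] [258 223  27  22 426]
   scene [307.14 221.41] [298 213  22  21 288]
look4 lemon top view [272.43 233.71] [259 223  28  22 428]
   scene [307.4  221.58] [298 213  22  21 281]
look5 lemon top view [272.88 233.72] [259 223  28  22 432]
   scene [307.61 221.68] [298 213  22  21 275]
```

```bash
python3 -m inch '[{"slide":[0.5,1,0],"angular":[0,0,0]},{"slide":[1,2,0.5],"angular":[0,0,0]},{"slide":[1,2,0.5],"angular":[0,0,0]}]' 45
python3 look.py 6 >/dev/null; python3 b2.py look6.pkl; python3 to.py .5668 .0747 .126 95.5
python3 - <<'E'
from bar import *
c,a,b=pickle.load(open('look6.pkl','rb'))
q=blob(mask(b['img'],*Y,(255,215,310,260)));print('lemon top view',q[0].round(2),q[1])
E
```

```text
t: 27.37
eef_pos: [0.5714, 0.0716, 0.1275]
orientation: [[-0.996, -0.09, 0.006], [-0.09, 0.996, -0.009], [-0.005, -0.009, -1.0]]
ft_force: [1.2, -5.4, 3.0]
finger_gap: 0.492
top [24.5 30.8 42.8 53.8] wrist [26.8 44.  45.8 66. ]
at [0.5714 0.0715 0.1276] slide [4.3 3.6 1.5] yaw 95.18 t 27.5167 gap 45.4
angular [-0.009  0.005 -0.006]
lemon top view [273.13 233.66] [260 223  28  22 430]
```

```bash
python3 -m inch '[{"slide":[0.5,1,0],"angular":[0,0,0]},{"slide":[0.5,2,0.5],"angular":[0,0,0]},{"slide":[0.5,2,0.5],"angular":[0,0,0]}]' 41
python3 look.py 7 >/dev/null; python3 b2.py look7.pkl; python3 to.py .5668 .0747 .126 95.5
python3 - <<'E'
from bar import *
c,a,b=pickle.load(open('look7.pkl','rb'))
q=blob(mask(b['img'],*Y,(255,215,310,260)));print('lemon top view',q[0].round(2),q[1])
E
```

```text
t: 27.77
eef_pos: [0.5716, 0.0709, 0.1276]
orientation: [[-0.996, -0.089, 0.008], [-0.089, 0.996, -0.011], [-0.007, -0.012, -1.0]]
ft_force: [0.4, -8.3, 4.2]
finger_gap: 0.447
top [24. 31. 42. 53.] wrist [26.8 42.5 45.3 65.3]
at [0.5716 0.0709 0.1276] slide [4.4 4.2 1.5] yaw 95.1 t 27.9167 gap 41.0
angular [-0.012  0.007 -0.007]
lemon top view [273.14 233.69] [260 223  28  22 430]
```

```bash
python3 -m inch '[{"slide":[0.5,1,0],"angular":[0,0,0]},{"slide":[0.5,1.5,0.5],"angular":[0,0,0]},{"slide":[0.5,1.5,0.5],"angular":[0,0,0]},{"slide":[0.5,1.5,0.5],"angular":[0,0,0]}]' 38
python3 look.py 8 >/dev/null; python3 b2.py look8.pkl; python3 to.py .5668 .0747 .126 95.5
python3 - <<'E'
from bar import *
f=lambda n:pickle.load(open(n+'.pkl','rb'))[0]
L=[]
for n in('look2','look4','look8'):
    c=f(n);p=proj(c,W(.03,0,.06)).astype(int);L.append(cv2.resize(c['img'][p[1]-30:p[1]+30,max(p[0]-75,0):max(p[0]-75,0)+170],(680,190),interpolation=cv2.INTER_CUBIC));print(p)
cv2.imwrite('pics/cmp.png',np.vstack(L))
E
```

```text
t: 28.25
eef_pos: [0.5715, 0.0708, 0.1277]
orientation: [[-0.996, -0.088, 0.009], [-0.089, 0.996, -0.013], [-0.008, -0.014, -1.0]]
ft_force: [0.4, -6.7, 4.4]
finger_gap: 0.412
top [24.  31.8 40.8 51.5] wrist None
at [0.5716 0.0708 0.1277] slide [4.4 4.4 1.6] yaw 95.07 t 28.4 gap 37.8
angular [-0.014  0.008 -0.007]
[120 249]
[122 246]
[125 245]
```

View pics/cmp.png

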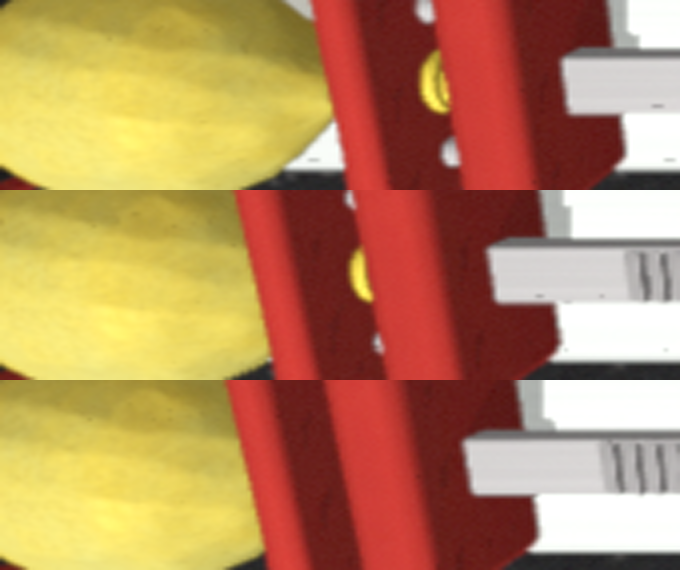

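Compared with the free state (block-to-pad 116 → 93 display pixels, ≈0.18 mm each), the pad is in about 4 mm. The top view gives 3.7 mm. The lemon sits tight between the jaws. I hold a moment, then make the last check of everything.

```bash
python3 -m inch '[{"slide":[0,1.2,0],"angular":[0,0,0]},{"slide":[0,1.2,0],"angular":[0,0,0]},{"slide":[0,1.2,0],"angular":[0,0,0]},{"slide":[0,1.2,0],"angular":[0,0,0]},{"slide":[0,1.2,0],"angular":[0,0,0]},{"slide":[0,1.2,0],"angular":[0,0,0]}]' 37.5
python3 look.py 9 >/dev/null; python3 b2.py look9.pkl; python3 to.py .5668 .0747 .126 95.5
python3 - <<'E'
from bar import *
f=lambda n:pickle.load(open(n+'.pkl','rb'))
c,a,b=f('look9')
for n in('look4','look8','look9'):
    k=f(n)[0];hsv=cv2.cvtColor(k['img'],cv2.COLOR_BGR2HSV);p=proj(k,W(.03,0,.06)).astype(int)
    r=[]
    for v in range(p[1]-6,p[1]+7):
        V=cv2.resize(hsv[v:v+1,:,2],(2560,1),interpolation=cv2.INTER_LINEAR)[0];S=(V>160)&(cv2.resize(hsv[v:v+1,:,0],(2560,1),interpolation=cv2.INTER_NEAREST)[0]<7)
        d=np.flatnonzero(np.diff(np.r_[0,S.astype(int),0]));d=[(i/4,j/4) for i,j in zip(d[::2],d[1::2]) if j-i>16 and i/4>100]
        if len(d)>=2:r.append(d[1][0]-d[0][0])
    print(n,'pad-block px',np.median(r) if r else None)
T=np.hstack([cv2.resize(a['img'][150:330,225:405],(400,400),interpolation=cv2.INTER_CUBIC),cv2.resize(b['img'][150:330,175:415][:, :],(400,400))])
W3=cv2.resize(c['img'],(266,200));cv2.imwrite('pics/fin.png',np.vstack([T,np.hstack([W3,np.zeros((200,534,3),np.uint8)])]))
E
```

```text
t: 28.9
eef_pos: [0.5715, 0.071, 0.1277]
orientation: [[-0.996, -0.088, 0.009], [-0.088, 0.996, -0.014], [-0.008, -0.015, -1.0]]
ft_force: [0.7, -5.3, 2.1]
finger_gap: 0.413
top [24.  31.8 40.3 51.3] wrist None
at [0.5716 0.071  0.1278] slide [4.4 4.1 1.7] yaw 95.06 t 29.05 gap 37.9
angular [-0.015  0.008 -0.008]
look4 pad-block px 28.0
look8 pad-block px 23.75
look9 pad-block px 23.0
```

View pics/fin.png

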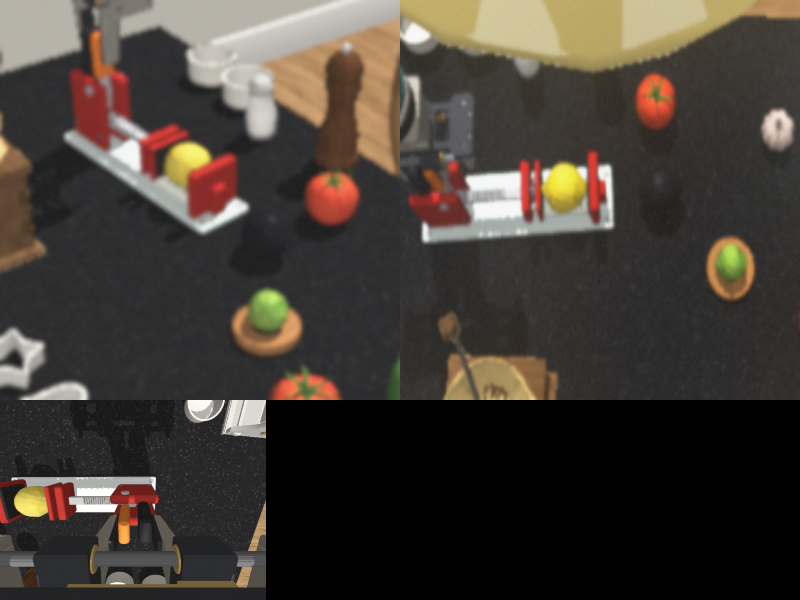

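The last picture shows the lime on the ring (268,312), the lemon tight between pad and fixed jaw (188,165), and the fingers squeezing trigger and handle (bottom left). The bystanders have not moved. The pad is in about 4 mm and steady, so I hand in.

```bash
python3 -c "
from cell import bot
print(bot.finish_job());s=bot.observe();print(s['t'],s['finger_gap'],s['ft_force'])"
```

```text
the job is handed in; nothing more can be done
None
the job is handed in; nothing more can be done
```

The lemon and lime are swapped, the lemon is gripped in the clamp, and I handed the job in at t ≈ 29 s with the fingers still squeezing the trigger. I parked the lime on the worktop, laid the lemon lengthwise in the cradle and set the lime on the wooden rest. Three full squeezes and a fourth, made in small steps, then brought the pad onto the lemon.

**Last checks:**
- **Pad press:** it is in about 4 mm (wrist view about 4.2 mm, top view about 3.7–4 mm). Early on the two views differed by up to 1 mm.
- **Grip:** the finger gap held steady at 37.9 mm with about 5 N sideways on the wrist, and the lemon had stopped moving against the fixed jaw.
- **Scene:** the last picture showed the lime on the rest and the tomato, salt, pepper and garlic apparently where they started.

**What was not clean:**
- **Trigger grip:** the fingers sit about 4–5 mm off-centre across the trigger because I gave one correction the wrong sign. They still hold it.
- **Squeeze travel:** the arm gave way about 2–4 mm under the squeeze, and the full squeezes stopped at a gap of about 33 mm instead of 30 mm.
- **Lime mask:** one colour mask picked up the green pepper instead of the lime, so I discarded that number.

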